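Image a slide carrier face-down with a two-stage release key, then file it

TASK

Lay the blue slide carrier, slides up, in the pocket of the imager's loader, let go, then swing the loader fully over by its black bar so that the carrier drops face-down into the window nest, and swing the loader back. With the carrier in the nest, half-press the yellow key to its first click and hold it there for a good second, press it fully, and release it; never press it with the nest empty. Then take the carrier by the orange handle on its back and set it down, not dropping it, face-down and flat near the middle of the green tray, and let go; do not disturb the bottle or the beaker.

Things in the scene. Friction and masses are not known exactly. Their poses are not given: they have to be found in the camera images.
- carrier: Blue slide carrier, flat, 110 (x) x 58 (y) x 14 (z) mm, 130 g, two pale slides in its face. Origin: centre of its back; z from back to face. An orange handle, 50 (x) x 12 (y) mm, stands 18 mm out of its back. Starts face-up on the rack, back 30 mm above the table, handle hanging between the rails, long edges overhanging 7 mm. Fits pocket and nest either way round.
- face (a point): Centre of the carrier's face, 14 mm along +z from the carrier's origin.
- grip (a point): Middle of the carrier's orange handle, 9 mm behind the carrier's back (local -z); same axes as the carrier. Pinch across the 12 mm (y).
- imager: The imager: cream and black bench unit fixed to the table, base 170 (x) x 200 (y) mm. Origin: under the middle of the loader's hinge, on the table; the hinge axis runs along its x, 56 mm above the table. At rest the loader's pocket lies on the -y side, the window nest on the +y side.
- pocket (a point): Centre of the pocket floor in the aluminium loader, 49 mm above the table at rest: the carrier's origin comes here, its length along local x (the hinge). Clearance 2.5 mm all round, walls 10 mm high. In the middle of both long sides 56 mm is left free for fingers, the floor 52 mm wide there, 30 mm of free height below. The floor is open in the middle for the handle.
- flip_bar (a point): Middle of the loader's black round bar (12 mm thick, 124 mm long, parallel to the hinge, 108 mm free between its side arms), 126 mm from the hinge and level with it; 35 mm free between bar and pocket for a finger. It can be pinched from above and turns in the fingers.
- flip_hinge (a point): Middle of the loader's hinge axis, 56 mm above the table; its x is the hinge axis.
- flip (a joint): Loader angle, rad: 0 at rest (pocket up), grows as the bar goes up and over, pi when fully over the nest (stop). It weighs 160 g and turns freely with a light damper: let go, it sinks to the nearer side and stays there.
- window (a point): Centre of the window nest's floor, 48 mm above the table, 47 mm from the hinge on the imager's +y side; z up. The carrier's face centre comes here when it lies face-down; nest walls about 9 mm high, so the handle stands 14 to 32 mm above the nest floor.
- key_top (a point): Centre of the top of the round yellow key, 36 mm across, on a grey console 84 x 84 mm; 53 mm above the table when released, top level, pressed straight down.
- key1 (a joint): First stage of the key, m: 0 released, 0.006 at the first click. Spring 1 N at the start, 2.5 N at 0.006. Then the key stands firm until the push exceeds 7.5 N. A push of about 5 N is a half-press.
- key2 (a joint): Second stage, m: 0 until the push exceeds 7.5 N, 0.006 fully pressed (10.5 N; hard stop). The top of the key has then gone down 12 mm in all.
- rack: Grey and white rack on which the carrier starts, 150 (x) x 82 (y) mm, two rails 30 mm high along x, end stops 36 mm high. Origin: centre of its underside. Fixed.
- tray: Green open tray 170 (x) x 110 (y) x 16 mm, walls 5 mm thick. Origin: centre of its underside. Fixed.
- tray_in (a point): Centre of the tray's inner floor, 5 mm above the table.
- console: Grey console of the key, 84 x 84 x 30 mm. Origin: centre of its underside. Fixed.
- bottle: Amber bottle, 60 mm across, 95 mm tall, standing loose. Origin: centre of its underside.
- beaker: Glass beaker, 68 mm across, 85 mm tall, standing loose. Origin: centre of its underside.

How it is judged:
On the way, in this order (a step that is already met when the one before it is completed fails the run):
1. the carrier lies seated face-up in the pocket of the loader at rest, let go (distance between carrier and pocket below 0.006 m and angle between carrier's own z axis and vertical below 0.08 rad and value of joint flip below 0.06 rad and contact force between the fingers and carrier below 0.1 N), for 0.1 s.
2. the loader is swung fully over and the carrier is face-down in the window nest (value of joint flip above 2.8 rad and distance between face and window below 0.012 m and angle between carrier's own z axis and vertical above 2.9 rad), for 0.05 s.
3. the loader is back and the key is held half-pressed at its first click for at least 0.5 s, carrier flat in the nest (value of joint key1 above 0.0045 m and value of joint key2 below 0.0015 m and value of joint flip below 0.3 rad and distance between face and window below 0.007 m and angle between carrier's own z axis and vertical above 3.04 rad), for 0.5 s.
4. the key is pressed fully, carrier flat in the nest (value of joint key2 above 0.0045 m and distance between face and window below 0.007 m and angle between carrier's own z axis and vertical above 3.04 rad), for 0.05 s.
5. the carrier is set on the tray's floor, face-down, while still held (z of face in the frame of tray_in below 0.005 m and horizontal distance between face and tray_in below 0.035 m and angle between carrier's own z axis and vertical above 3 rad and contact force between the fingers and carrier above 0.5 N), for 0.05 s.
At the end, for the whole second after the job is handed in: The carrier lies flat (within 5 degrees), face-down and at rest on the floor of the green tray, its centre within 35 mm of the tray's centre, let go; the key is released (first stage under 1.5 mm) and the loader is back at rest (under 0.1 rad) (z of face in the frame of tray_in below 0.004 m and horizontal distance between face and tray_in below 0.035 m and angle between carrier's own z axis and vertical above 3.05 rad and linear speed of carrier below 0.02 m/s and value of joint key1 below 0.0015 m and value of joint flip below 0.1 rad and contact force between the fingers and carrier below 0.1 N); the robot touches nothing.
It fails at once if the key is pressed while the carrier is not in the window nest (value of joint key1 above 0.0025 m and distance between face and window above 0.02 m).
It fails at once if bottle or beaker moved by more than 30 mm (distance of any of bottle, beaker from where it was at the start of the episode above 0.03 m).
It also fails if it takes over 72 s, if anything falls off the work surface, if the arm or the gripper's body presses on something with over 40 N, if the wrist force passes 120 N, or if a joint passes its speed limit or range.

ROBOT

A 7-joint arm with a two-finger parallel gripper is mounted at the origin on the work surface. World frame = base frame: x ahead of the robot, y to its left, z up, the work surface at z = 0. Lengths are in m, angles in rad, forces in N, time in s.
With the tool pointing down it reaches from about 0.425 to 1.025 m from the base axis. Payload 9.4 kg.
Tool frame: the origin (TCP) lies on the centre line of the jaws, within the pads' length; the fingertips stand 11 mm ahead of it and the grasp point (between the pads) lies 8 mm behind it (r.tcp_to_tips is the distance from the TCP to the fingertips, in m); z points along the fingers, y is the direction in which the jaws open and shut (so a half turn about z gives the same grasp; the last joint's range is limited). The gripper opens to 85 mm and grips with 20 to 120 N. Pads are 22 mm wide; open, the fingers measure 114 mm over their backs; the gripper's body (76 mm by 85 mm) begins 54 mm behind the grasp point. The pads swing forward as they close: fully open they stand 13 mm farther back than shut.
Start: joints at [1.257, 0.599, -0.003, 1.599, 0.002, 0.943, -0.08], TCP at [0.17, -0.705, 0.242] pointing down, gripper open.
Joint ranges: [-2.57, 2.57], [-0.35, 1.97], [-1.29, 1.29], [0.11, 2.56], [-1.05, 4.19], [0.11, 1.86], [-2.63, 2.63]. Speed limits (rad/s): [2.22, 2.22, 3.01, 3.01, 3.14, 3.14, 3.14].

INTERFACE

Orientations are given as a rotation vector (axis times angle).
In Python, from cell import r, grab_frame, camera_info, job gives the robot as it stands.
- The arm moves only by the shell command python3 -m pendant 'ROWS'. ROWS is JSON, a list of rows, each a list of 5 numbers: the opening, from 0 (shut) to 1 (fully open), then the shift along the tool's x, y, z in m, then the turn about the tool's z in rad. A call has 1 to 10 rows; each row shifts and turns the commanded pose from where the row before left it, along the tool's axes as they then stand; what a row does not reach is not made up. A row lasts 1/8 s, in which the tool goes at most 62.5 mm and 10.7 degrees, less where a joint would pass 70% of its speed; a pose out of reach is approached as far as the arm can. A call is refused whole if a number of a shift passes 0.0625 or a number of a turn 0.188, either way. A call with a gripper value outside its range is refused whole. The fingers move at their own pace and stop on an object; the grip force is fixed at half the most. Time passes only in rows, so rows that do not move let the fingers close. It gives the time, the measured TCP pose, the force and the opening at its end, in the units of the state.
- r.get_state(): the state, without advancing time (a new reading comes with each control period).
- grab_frame(name): name is "scene" or "top" or "wrist"; returns the picture (400x640x3 uint8, blue, green, red); there is no depth.
- camera_info(name): a dict with "intrinsics" (3x3 intrinsics, pixels), "k1" (the pictures are not rectified: a ray, as slopes to the right and down, at radius r is drawn at 1 + k1 r^2 times it, then the intrinsics apply), "R" (3x3) and "t" (3): a world point X has camera coordinates R X + t; the wrist camera has in their place "hand_eye" (4x4, takes a point from camera to tool coordinates, whose origin is the TCP and whose axes are the flange's). Camera axes: x right, y down, z forward; pixel columns grow to the right and rows downward; lengths in m; the calibration is good to about 2 mm. A picture is of the moment at which its call begins: read the wrist's pose just before it. camera_info takes no time and is no camera call.
- job.job_done(): hands the job in, once; it reports no verdict.
The state is a dict: "time_s": time; "joints": joint angles; "joint_velocities": joint speeds; "effort": joint torques, N m; "tool_pos": TCP position; "eef_rot": TCP orientation; "ft_force": force on the tool from outside, world axes, zero at the start; "torque": the same for the moment, N m; "opening": opening from 0.0 (shut) to 1.0 (fully open).
Only numpy, scipy, OpenCV 4.12 (cv2) and the standard library are available. Lean on these libraries where they do the work, as an engineer would, in place of code of your own. Each camera call takes 0.05 s, during which the arm holds its last target.

## Working session

There is one attempt and no reset: what is moved stays moved. The work goes in short steps, Python scripts to look and compute and a shell command to move; the robot and the scene stay as the last step left them, time stands still between calls to the robot, and variables do not carry over. Pictures are saved under pics/ and viewed, and the job is handed in when it is done.

```bash
ls; mkdir -p pics
python3 - <<'E'
from cell import r, grab_frame, camera_info, job
import cv2
s=r.get_state();print(s['time_s'],s['tool_pos'],s['eef_rot'],s['opening'],s['ft_force'])
for n in ("scene","top","wrist"):
    cv2.imwrite(f'pics/a_{n}.png',grab_frame(n)); print(n,camera_info(n))
E
```

```text
pics
0.0 [ 0.1699568  -0.70432096  0.24141255] [-3.11805269e+00 -3.70988899e-01  5.19948309e-04] 0.9945508149184233 [ 0.69322574  0.10881577 -0.57954046]
scene {'intrinsics': array([[410.1941822 ,   0.        , 317.43898882],
       [  0.        , 410.1941822 , 200.78791179],
       [  0.        ,   0.        ,   1.        ]]), 'k1': -0.06042311130973448, 'R': array([[-0.85664813,  0.51585316, -0.00703568],
       [ 0.38442631,  0.62918143, -0.67553471],
       [-0.34405   , -0.58140025, -0.73729462]]), 't': array([ 0.49607903, -0.19695731,  1.24267127])}
top {'intrinsics': array([[513.54244786,   0.        , 316.09017804],
       [  0.        , 513.54244786, 198.44347827],
       [  0.        ,   0.        ,   1.        ]]), 'k1': -0.14328446928072977, 'R': array([[ 1.41685080e-02, -9.99893437e-01,  3.51676919e-03],
       [-9.79981550e-01, -1.45846971e-02, -1.98553391e-01],
       [ 1.98583523e-01, -6.33163604e-04, -9.80083763e-01]]), 't': array([-0.02177099,  0.58707681,  1.01893339])}
wrist {'intrinsics': array([[321.58285878,   0.        , 321.67250274],
       [  0.        , 321.58285878, 201.14164273],
       [  0.        ,   0.        ,   1.        ]]), 'k1': -0.06529425522691862, 'hand_eye': array([[-1.14392921e-03, -9.56964018e-01, -2.90204340e-01,
         7.33474878e-02],
       [ 9.99999286e-01, -9.94728649e-04, -6.61633333e-04,
         1.07515478e-03],
       [ 3.44484722e-04, -2.90204890e-01,  9.56964473e-01,
        -1.31705038e-01],
       [ 0.00000000e+00,  0.00000000e+00,  0.00000000e+00,
         1.00000000e+00]])}
```

View pics/a_top.png

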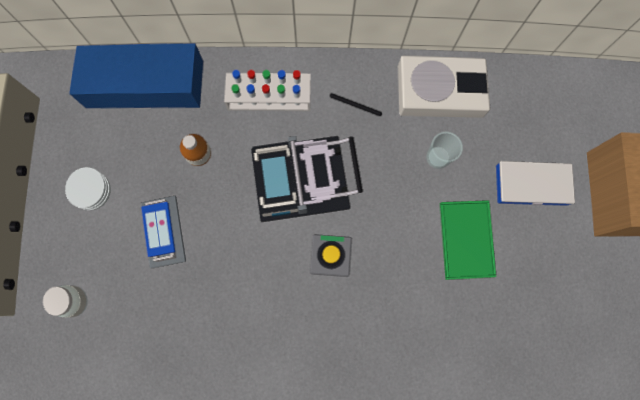

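View pics/a_scene.png

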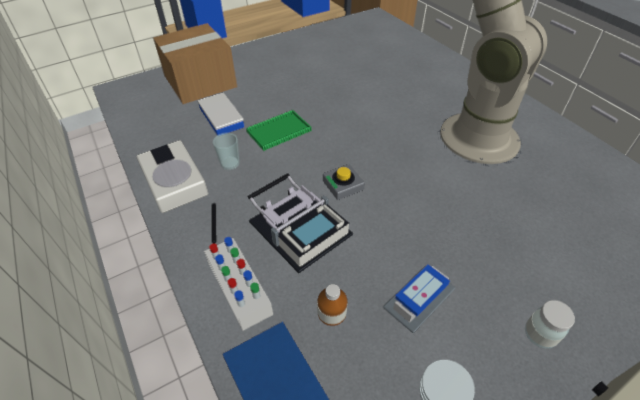

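View pics/a_wrist.png

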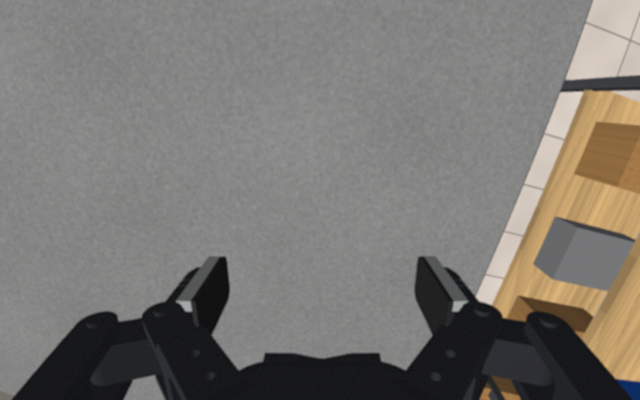

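```bash
cat > h.py <<'E'
import numpy as np, cv2
from cell import r, grab_frame, camera_info, job
from scipy.spatial.transform import Rotation as Ro
def cam(n, st=None):
    c=camera_info(n)
    if n!='wrist': return c['intrinsics'],c['k1'],c['R'],c['t']
    T=np.eye(4);T[:3,:3]=Ro.from_rotvec(st['eef_rot']).as_matrix();T[:3,3]=st['tool_pos']
    M=np.linalg.inv(T@c['hand_eye']);return c['intrinsics'],c['k1'],M[:3,:3],M[:3,3]
def px2w(C,uv,z):
    K,k,R,t=C;out=[]
    for (u,v) in np.atleast_2d(uv):
        d=np.array([(u-K[0,2])/K[0,0],(v-K[1,2])/K[1,1]]);s=d.copy()
        for _ in range(20): s=d/(1+k*(s@s))
        ray=R.T@np.array([s[0],s[1],1]);o=-R.T@t
        out.append(o+ray*(z-o[2])/ray[2])
    return np.array(out)
def w2px(C,X):
    K,k,R,t=C;X=np.atleast_2d(X);p=X@R.T+t;s=p[:,:2]/p[:,2:];s=s*(1+k*(s**2).sum(1,keepdims=True))
    return s*[K[0,0],K[1,1]]+K[:2,2]
def crop(n,box,f,name,img=None):
    im=grab_frame(n) if img is None else img
    x0,y0,x1,y1=box
    cv2.imwrite(f'pics/{name}.png',cv2.resize(im[y0:y1,x0:x1],None,fx=f,fy=f,interpolation=cv2.INTER_CUBIC))
    return im
def save(name):
    s=r.get_state();im=grab_frame('wrist');cv2.imwrite(f'pics/{name}.png',im);np.save(f'pics/{name}.npy',np.r_[s['tool_pos'],s['eef_rot']])
    print(s['time_s'],np.round(s['tool_pos'],4),np.round(s['eef_rot'],4),round(s['opening'],3),np.round(s['ft_force'],2))
def tool(x,y,z,ang): # row deltas? returns shift in tool frame from current to target pos, and yaw turn
    s=r.get_state();R=Ro.from_rotvec(s['eef_rot']).as_matrix();print('t',s['time_s'],'d_tool',np.round(R.T@(np.array([x,y,z])-s['tool_pos']),4), 'tool x dir deg',np.degrees(np.arctan2(R[1,0],R[0,0])), 'zax',np.round(R[:,2],4))
E
python3 - <<'E'
from h import *
im=cv2.imread('pics/a_top.png')
crop('',(240,125,370,230),6,'t_im',im);crop('',(130,185,200,275),6,'t_rack',im)
crop('',(300,225,360,285),8,'t_key',im);crop('',(430,190,510,290),6,'t_tray',im)
im=cv2.imread('pics/a_scene.png')
crop('',(240,160,370,270),6,'s_im',im)
E
```

```text
(no output)
```

View pics/t_im.png

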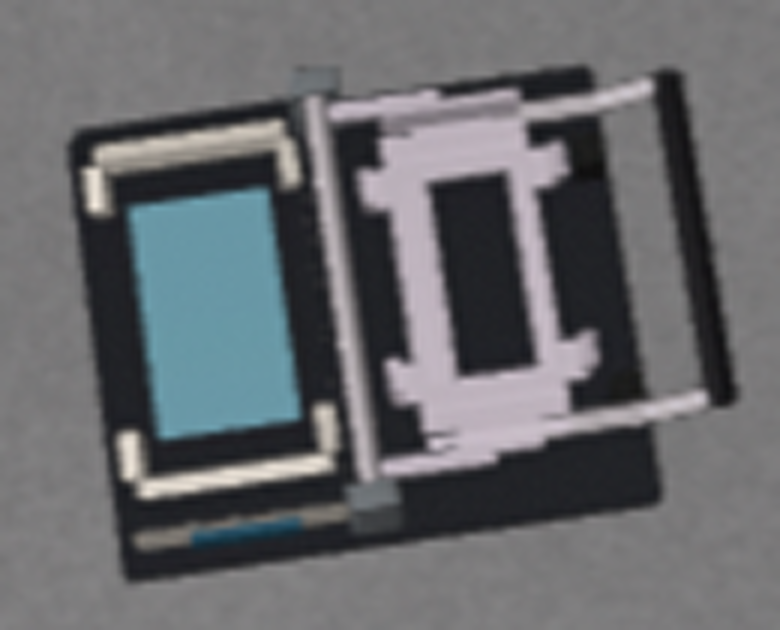

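View pics/t_rack.png

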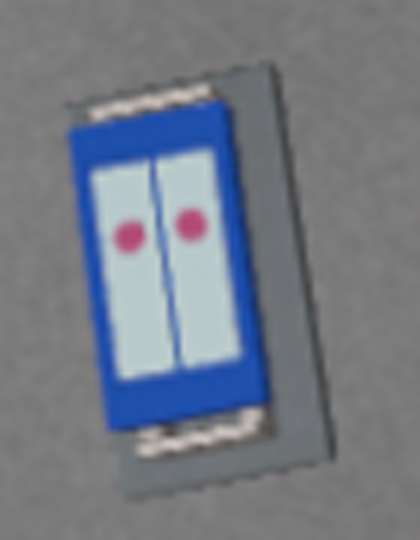

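View pics/t_key.png

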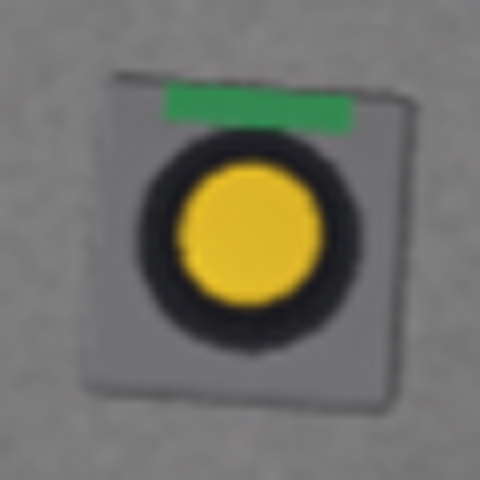

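View pics/t_tray.png

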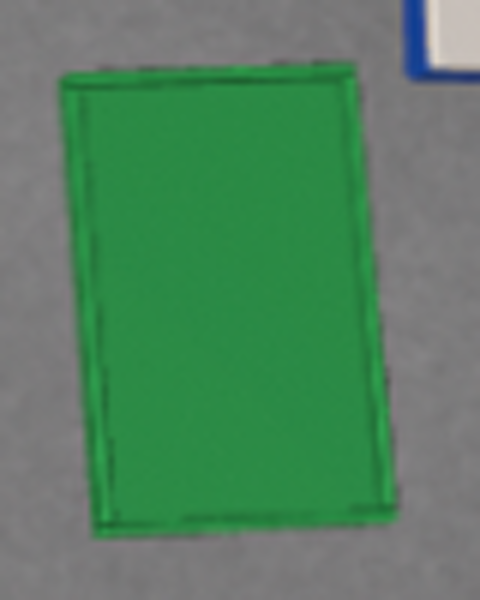

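View pics/s_im.png

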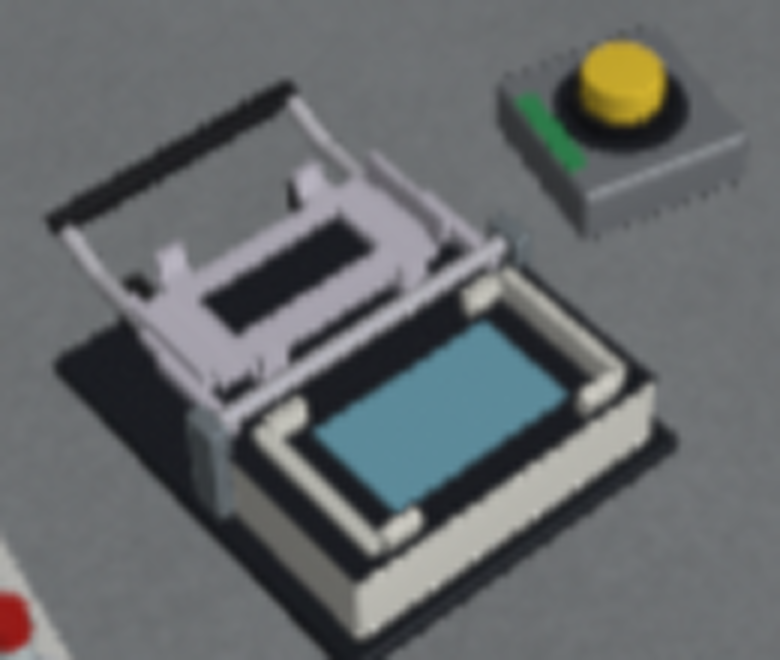

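Run:
```python
from h import *
C=cam('top')
def P(pts,f,x0,y0,z): return px2w(C,[((a+.5)/f-.5+x0,(b+.5)/f-.5+y0) for a,b in pts],z)
def show(n,W):
    print(n,np.round(W.mean(0),4)); print(np.round(W[:,:2],4).tolist())
    for i in range(len(W)-1):
        d=W[i+1]-W[i];print('  len %.4f ang %.2f'%(np.linalg.norm(d),np.degrees(np.arctan2(d[1],d[0]))))
c=P([(68,130),(232,100),(270,402),(108,432)],6,130,185,.044);show('carrier',np.vstack([c,c[:1]]));print(c.mean(0))
k=P([(250,234)],8,300,225,.053);show('key',k)
t=P([(62,76),(355,65),(398,518),(95,535)],6,430,190,.016);show('tray',np.vstack([t,t[:1]]));print(t.mean(0))
g=P([(128,207),(272,186),(300,418),(157,440)],6,240,125,.048);show('glass',np.vstack([g,g[:1]]));print(g.mean(0))
show('bar',P([(668,72),(722,402)],6,240,125,.058))
show('hinge',P([(313,97),(368,478)],6,240,125,.06))
l=P([(428,183),(508,172),(538,364),(458,377)],6,240,125,.049);show('open',np.vstack([l,l[:1]]));print(l.mean(0))
b=P([(74,140),(590,68),(660,500),(128,580)],6,240,125,.0);show('base',b);
C2=cam('scene')
def P2(pts,f,x0,y0,z): return px2w(C2,[((a+.5)/f-.5+x0,(b+.5)/f-.5+y0) for a,b in pts],z)
show('s key',P2([(625,68)],6,240,160,.053))
show('s glass',P2([(315,433),(485,322),(567,395),(398,512)],6,240,160,.048))
show('s bar',P2([(50,215),(293,85)],6,240,160,.062))
show('s hinge',P2([(228,410),(505,243)],6,240,160,.062))
show('s open',P2([(200,300),(345,220),(385,250),(240,330)],6,240,160,.049))
```

```text
carrier [0.5291 0.3316 0.044 ]
[[0.5676, 0.3642], [0.5795, 0.3045], [0.4716, 0.2835], [0.4596, 0.3414], [0.5676, 0.3642]]
  len 0.0609 ang -78.72
  len 0.1099 ang -169.01
  len 0.0591 ang 101.72
  len 0.1104 ang 11.95
[0.51954278 0.32340513 0.044     ]
key [ 0.4721 -0.0454  0.053 ]
[[0.4721, -0.0454]]
tray [ 0.527  -0.3335  0.016 ]
[[0.5915, -0.286], [0.5973, -0.397], [0.4305, -0.4055], [0.4244, -0.2932], [0.5915, -0.286]]
  len 0.1112 ang -87.05
  len 0.1670 ang -177.09
  len 0.1124 ang 93.13
  len 0.1673 ang 2.50
[ 0.51090872 -0.34541456  0.016     ]
glass [0.6438 0.0813 0.048 ]
[[0.6744, 0.1071], [0.683, 0.0554], [0.5978, 0.0432], [0.5891, 0.0936], [0.6744, 0.1071]]
  len 0.0524 ang -80.62
  len 0.0861 ang -171.83
  len 0.0512 ang 99.78
  len 0.0864 ang 8.94
[0.63607891 0.07482312 0.048     ]
bar [ 0.6643 -0.096   0.058 ]
[[0.7249, -0.0865], [0.6037, -0.1055]]
  len 0.1228 ang -171.12
hinge [0.6436 0.0296 0.06  ]
[[0.7129, 0.0409], [0.5742, 0.0183]]
  len 0.1404 ang -170.76
open [ 0.658  -0.0169  0.049 ]
[[0.6846, -0.0007], [0.6892, -0.0295], [0.6184, -0.0409], [0.6133, -0.0125], 
[... 210 characters left out ...]
0609], [0.579, -0.0876], [0.5463, 0.1073]]
  len 0.1974 ang -80.88
  len 0.1684 ang -170.90
  len 0.1976 ang 99.53
s key [ 0.4732 -0.0426  0.053 ]
[[0.4732, -0.0426]]
s glass [0.6364 0.0773 0.048 ]
[[0.6826, 0.0601], [0.5982, 0.0461], [0.5905, 0.0944], [0.6741, 0.1088]]
  len 0.0855 ang -170.62
  len 0.0488 ang 99.04
  len 0.0848 ang 9.77
s bar [ 0.6652 -0.0921  0.062 ]
[[0.7253, -0.0843], [0.605, -0.0998]]
  len 0.1213 ang -172.68
s hinge [0.643  0.0342 0.062 ]
[[0.71, 0.0434], [0.576, 0.025]]
  len 0.1353 ang -172.19
s open [ 0.6514 -0.015   0.049 ]
[[0.6898, -0.0223], [0.619, -0.0303], [0.6133, -0.0073], [0.6834, 0.0]]
  len 0.0712 ang -173.53
  len 0.0238 ang 103.96
  len 0.0705 ang 5.94
```

```bash
python3 -c "
from h import *
print(r.tcp_to_tips)"
python3 -m pendant '[[1,0,0,0,0.037],[1,0.046,-0.037,0,0],[1,0.046,-0.037,0,0],[1,0.046,-0.037,0,0],[1,0.046,-0.037,0,0],[1,0.046,-0.037,0,0],[1,0.046,-0.037,0,0],[1,0.046,-0.037,0,0],[1,0.046,-0.037,0,0],[1,0.046,-0.037,0,0]]'
python3 -c "
from h import *
tool(.535,.27,.242,0);print(r.get_state()['joints'])"
```

```text
0.011
time_s: 1.4
tool_pos: [0.5109, -0.2947, 0.2424]
eef_rot: [3.126, 0.311, 0.001]
ft_force: [-0.8, -0.2, -0.8]
opening: 1.003
t 1.4 d_tool [ 1.348e-01 -5.489e-01  3.000e-04] tool x dir deg 11.349877211560496 zax [ 4.e-04 -3.e-04 -1.e+00]
[ 0.44409101  0.4363807  -0.02408653  1.91612915  0.01447465  0.78878017
 -0.96063876]
```

```bash
python3 -m pendant '[[1,0.013,-0.06,0,0],[1,0.013,-0.06,0,0],[1,0.013,-0.06,0,0],[1,0.013,-0.06,0,0],[1,0.013,-0.06,0,0],[1,0.013,-0.06,0,0],[1,0.013,-0.06,0,0],[1,0.013,-0.06,0,0],[1,0.013,-0.06,0,0],[1,0.013,-0.055,0,0]]'
python3 -m pendant '[[1,-0.002,-0.035,0.04,0],[1,0,0,0.0,0],[1,0,0,0,0]]'
python3 -c "
from h import *
save('w1');tool(.5195,.3234,.242,0)"
```

```text
time_s: 2.65
tool_pos: [0.5188, 0.3151, 0.2424]
eef_rot: [-3.126, -0.312, -0.0]
ft_force: [0.6, -1.0, -0.2]
opening: 1.002
time_s: 3.02
tool_pos: [0.5104, 0.3458, 0.2023]
eef_rot: [3.125, 0.311, -0.0]
ft_force: [0.4, -0.1, 0.3]
opening: 1.002
3.025 [0.5104 0.3458 0.2023] [ 3.1252e+00  3.1140e-01 -4.0000e-04] 1.002 [ 0.37 -0.13  0.27]
t 3.075 d_tool [ 0.0041  0.0233 -0.0391] tool x dir deg 11.326663731610644 zax [ 8.e-04 -4.e-04 -1.e+00]
```

View pics/w1.png

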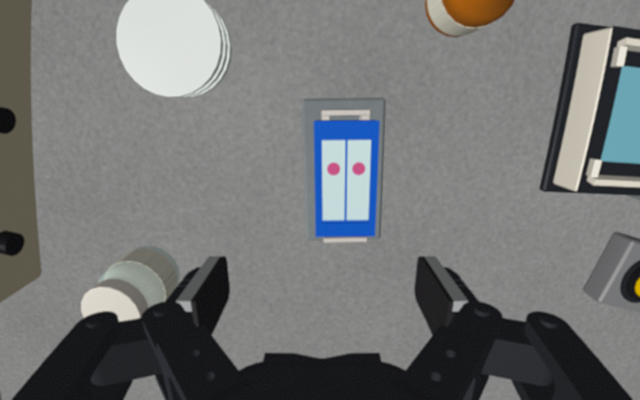

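```bash
cat >> h.py <<'E'
def wst(name):
    a=np.load(f'pics/{name}.npy');return dict(tool_pos=a[:3],eef_rot=a[3:])
def show(n,W):
    print(n,np.round(W.mean(0),4),np.round(W[:,:2],4).tolist())
    for i in range(len(W)-1):
        d=W[i+1]-W[i];print('  len %.4f ang %.2f'%(np.linalg.norm(d),np.degrees(np.arctan2(d[1],d[0]))))
E
python3 - <<'E'
from h import *
im=cv2.imread('pics/w1.png');crop('',(290,85,400,250),4,'w1c',im)
E
```

```text
(no output)
```

View pics/w1c.png

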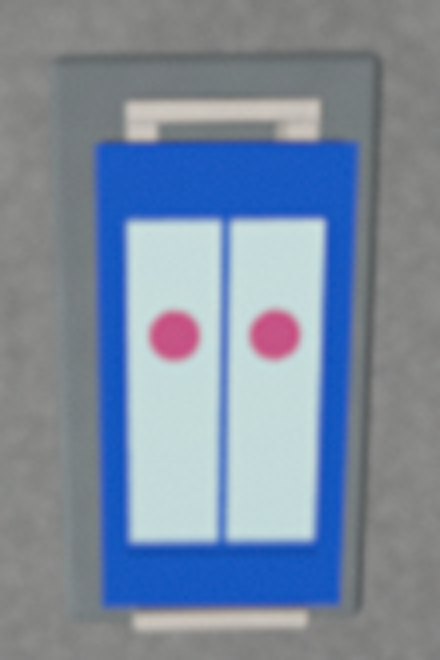

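Run:
```python
from h import *
C=cam('wrist',wst('w1'))
p=[(290+a/4-.4,85+b/4-.4) for a,b in [(96,142),(359,142),(341,606),(103,606)]]
W=px2w(C,p,.044);show('c',np.vstack([W,W[:1]]));m=W.mean(0);print(m);tool(m[0],m[1],.03,0)
```

```text
c [0.5294 0.3317 0.044 ] [[0.5679, 0.3635], [0.5794, 0.3067], [0.4715, 0.284], [0.4601, 0.341], [0.5679, 0.3635]]
  len 0.0579 ang -78.54
  len 0.1103 ang -168.08
  len 0.0581 ang 101.24
  len 0.1101 ang 11.80
[0.51973086 0.32379163 0.044     ]
t 3.075 d_tool [0.0043 0.0229 0.1729] tool x dir deg 11.326663731610644 zax [ 8.e-04 -4.e-04 -1.e+00]
```

```bash
python3 -m pendant '[[1,0.004,0.023,0.05,-0.007],[1,0,0,0.05,0],[1,0,0,0.03,0],[1,0,0,0.02,0],[1,0,0,0.019,0],[1,0,0,0,0]]'
python3 -c "
from h import *
save('w2');tool(.5197,.3238,.034,0)"
```

```text
time_s: 3.82
tool_pos: [0.5188, 0.3239, 0.0327]
eef_rot: [3.124, 0.322, -0.001]
ft_force: [0.4, 0.6, 0.8]
opening: 0.997
3.825 [0.5188 0.3239 0.0327] [ 3.1241e+00  3.2210e-01 -1.3000e-03] 0.997 [0.4  0.55 0.77]
t 3.875 d_tool [ 0.0005  0.0007 -0.0005] tool x dir deg 11.79081076827895 zax [ 1.e-04 -2.e-04 -1.e+00]
```

View pics/w2.png

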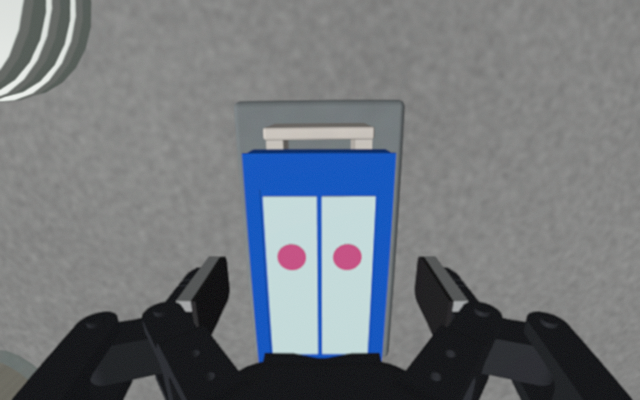

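```bash
python3 -m pendant '[[0.6,0,0,0,0],[0.6,0,0,0,0],[0.6,0,0,0,0],[0.6,0,0,0,0]]'
python3 -c "
from h import *
save('w3')"
```

```text
time_s: 4.38
tool_pos: [0.5192, 0.3251, 0.0346]
eef_rot: [-3.124, -0.324, -0.002]
ft_force: [-0.2, -1.3, 6.2]
opening: 0.664
4.375 [0.5192 0.3251 0.0346] [-3.1241e+00 -3.2400e-01 -2.5000e-03] 0.664 [-0.2  -1.33  6.17]
```

View pics/w3.png

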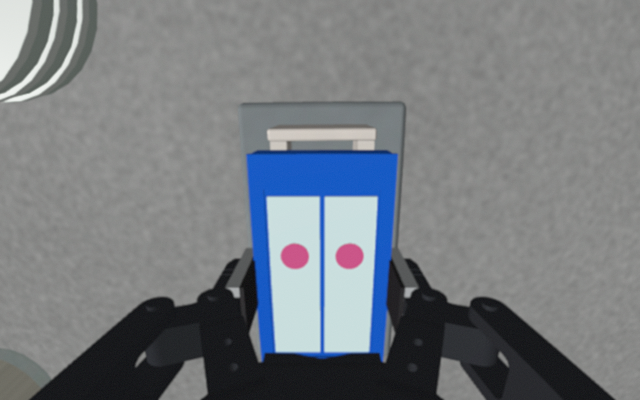

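```bash
python3 -m pendant '[[0.55,0,0,-0.01,0],[0.55,0,0,-0.03,0],[0.55,0,0,-0.05,0],[0.55,0,0,-0.05,0],[0.55,0,0,0,0]]'
python3 -c "
from h import *
save('w4')"
```

```text
time_s: 5.05
tool_pos: [0.5203, 0.326, 0.178]
eef_rot: [-3.121, -0.323, -0.01]
ft_force: [-0.6, 0.9, -2.5]
opening: 0.663
5.05 [0.5203 0.326  0.178 ] [-3.1211 -0.3232 -0.0103] 0.663 [-0.6   0.94 -2.49]
```

View pics/w4.png

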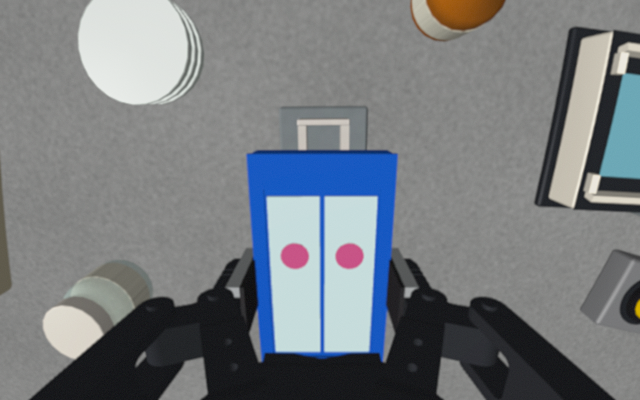

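Run:
```python
from h import *
im=cv2.imread('pics/w4.png');crop('',(235,135,410,275),4.5,'w4c',im)
```

```text
(no output)
```

View pics/w4c.png

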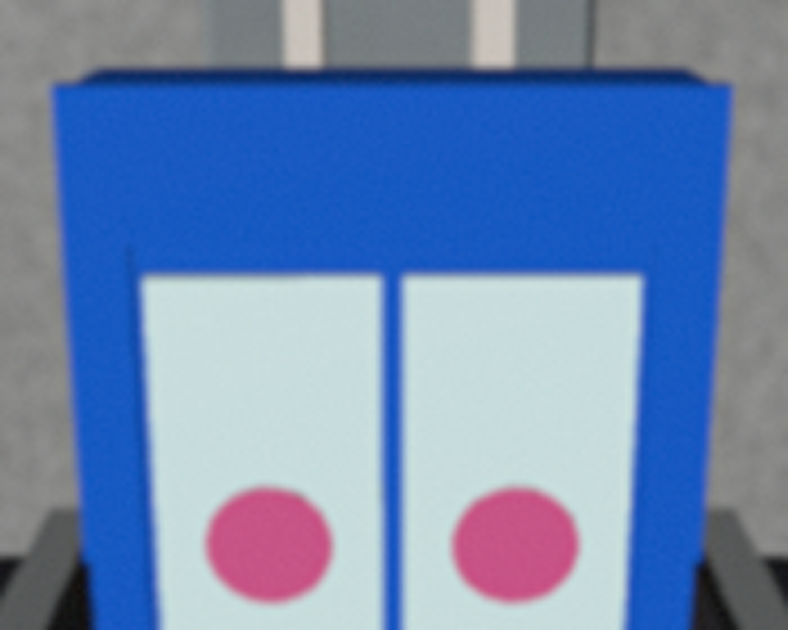

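Run:
```python
from h import *
c=camera_info('wrist');H=c['hand_eye'];Hi=np.linalg.inv(H);C=(c['intrinsics'],c['k1'],Hi[:3,:3],Hi[:3,3])
p=[(235+a/4.5-.4,135+b/4.5-.4) for a,b in [(53,86),(731,86),(140,275),(643,275),(158,620),(628,620)]]
for z in (-.006,-.008,-.010,-.012,-.014,-.016):
    W=px2w(C,p,z);print(z,np.round(W[:,:2]*1000,1).tolist(), 'w %.4f %.4f'%(np.linalg.norm(W[1]-W[0]),W[0][0]-W[2][0]))
C1=cam('wrist',wst('w1'))
W=px2w(C1,[(290+a/4-.4,85+b/4-.4) for a,b in [(96,142),(359,142),(126,218),(327,218)]],.044)
print(np.linalg.norm(W[1]-W[0]),np.linalg.norm(W[3]-W[2]),np.linalg.norm(W[1]+W[0]-W[2]-W[3])/2)
```

```text
-0.006 [[54.8, -28.6], [54.7, 30.6], [37.6, -21.8], [37.5, 23.7], [2.5, -21.9], [2.5, 24.1]] w 0.0592 0.0172
-0.008 [[55.1, -28.1], [55.0, 30.2], [38.2, -21.4], [38.1, 23.4], [3.6, -21.5], [3.6, 23.7]] w 0.0583 0.0169
-0.01 [[55.4, -27.6], [55.3, 29.7], [38.7, -21.1], [38.7, 23.0], [4.8, -21.2], [4.7, 23.3]] w 0.0573 0.0166
-0.012 [[55.7, -27.1], [55.6, 29.2], [39.3, -20.7], [39.3, 22.7], [5.9, -20.8], [5.8, 23.0]] w 0.0564 0.0164
-0.014 [[55.9, -26.7], [55.9, 28.8], [39.9, -20.3], [39.8, 22.3], [7.0, -20.4], [7.0, 22.6]] w 0.0554 0.0161
-0.016 [[56.2, -26.2], [56.2, 28.3], [40.4, -20.0], [40.4, 21.9], [8.1, -20.1], [8.1, 22.2]] w 0.0545 0.0158
0.05789575811227726 0.04491325126556257 0.01661178606058405
```

```bash
python3 -m pendant '[[0.55,0,0.01,-0.01,0.045],[0.55,-0.0084,0.03,-0.01,0],[0.55,-0.0084,0.055,-0.01,0],[0.55,-0.0084,0.055,-0.01,0],[0.55,-0.0084,0.055,0,0],[0.55,-0.0084,0.055,0,0],[0.55,-0.0084,0.055,0,0],[0.55,-0.0084,0.035,0,0],[0.55,0,0.01,0,0],[0.55,0,0,0,0]]'
python3 -m pendant '[[0.55,0,0,0,0]]'
python3 -c "
from h import *
save('w5')"
```

```text
time_s: 6.35
tool_pos: [0.5188, -0.0403, 0.2128]
eef_rot: [-3.131, -0.25, 0.002]
ft_force: [0.2, 0.4, -0.9]
opening: 0.66
time_s: 6.48
tool_pos: [0.519, -0.0384, 0.213]
eef_rot: [-3.131, -0.256, 0.001]
ft_force: [0.1, 0.0, -2.0]
opening: 0.665
6.475 [ 0.519  -0.0384  0.213 ] [-3.1305e+00 -2.5590e-01  1.0000e-03] 0.665 [ 0.13  0.04 -1.96]
```

View pics/w5.png

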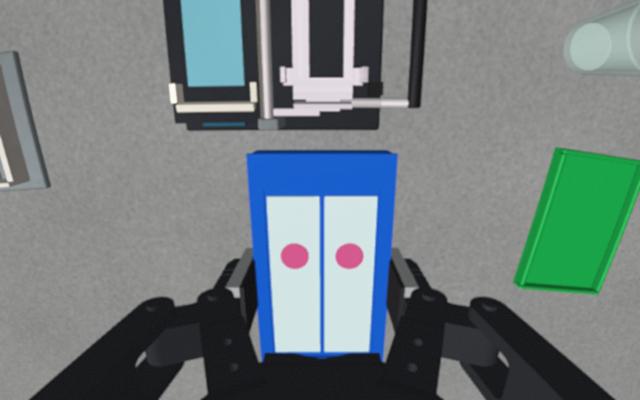

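```bash
python3 -m pendant '[[0.55,-0.015,0,-0.05,0],[0.55,-0.015,0,-0.05,0],[0.55,-0.01,0,-0.02,0],[0.55,0,0,0,0],[0.55,0,0,0,0]]'
python3 -c "
from h import *
save('w6');crop('',(190,0,440,160),3.2,'w6c',cv2.imread('pics/w6.png'))"
```

```text
time_s: 7.15
tool_pos: [0.4795, -0.0455, 0.3323]
eef_rot: [-3.131, -0.256, 0.001]
ft_force: [0.4, -0.2, -1.0]
opening: 0.662
7.15 [ 0.4795 -0.0455  0.3323] [-3.131e+00 -2.558e-01  1.500e-03] 0.662 [ 0.42 -0.19 -0.98]
```

View pics/w6c.png

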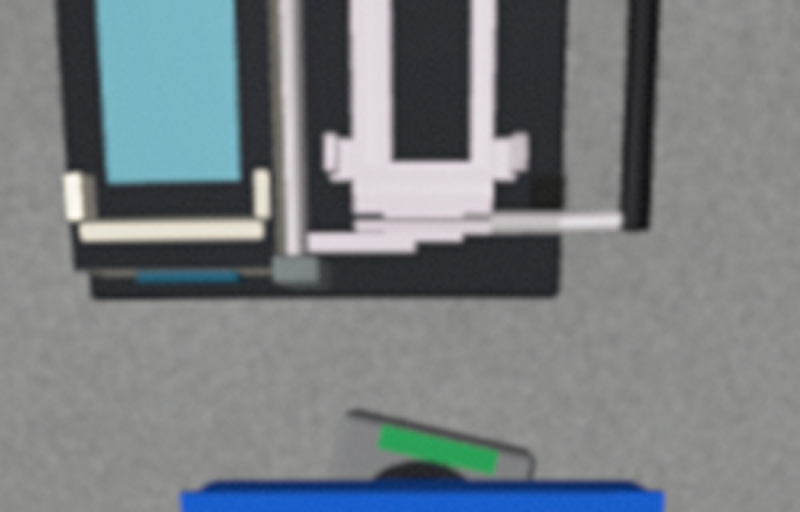

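Run:
```python
from h import *
C=cam('wrist',wst('w6'))
q=lambda pts,z: px2w(C,[(190+a/3.2-.35,b/3.2-.35) for a,b in pts],z)
show('base',q([(92,298),(557,296)],0))
show('open',q([(391,160),(470,160)],.049))
show('openL',q([(391,160),(392,5)],.049));show('openR',q([(470,160),(470,5)],.049))
show('plate edges',q([(351,130),(351,5)],.049));show('plate edges',q([(495,130),(497,5)],.049))
show('glass',q([(108,184),(240,179)],.048))
show('bar',q([(636,228),(643,5)],.060))
show('hinge',q([(295,255),(287,5)],.060))
show('lugs tips',q([(326,150),(527,150)],.059))
```

```text
base [0.561  0.0102 0.    ] [[0.5448, 0.1094], [0.5772, -0.0891]]
  len 0.2011 ang -80.73
open [ 0.6149 -0.0273  0.049 ] [[0.6125, -0.0127], [0.6173, -0.0418]]
  len 0.0295 ang -80.70
openL [ 0.6389 -0.0088  0.049 ] [[0.6125, -0.0127], [0.6652, -0.0048]]
  len 0.0532 ang 8.51
openR [ 0.6435 -0.0373  0.049 ] [[0.6173, -0.0418], [0.6697, -0.0328]]
  len 0.0532 ang 9.84
plate edges [0.6417 0.0067 0.049 ] [[0.6206, 0.0036], [0.6628, 0.0098]]
  len 0.0427 ang 8.44
plate edges [ 0.6503 -0.0458  0.049 ] [[0.6292, -0.0492], [0.6714, -0.0424]]
  len 0.0427 ang 9.15
glass [0.5926 0.0673 0.048 ] [[0.5881, 0.092], [0.5972, 0.0425]]
  len 0.0503 ang -79.51
bar [ 0.6399 -0.0997  0.06  ] [[0.6027, -0.1063], [0.6771, -0.0932]]
  len 0.0756 ang 9.97
hinge [0.6145 0.0239 0.06  ] [[0.5727, 0.0168], [0.6564, 0.031]]
  len 0.0850 ang 9.62
lugs tips [ 0.6167 -0.0254  0.059 ] [[0.6108, 0.0107], [0.6226, -0.0616]]
  len 0.0732 ang -80.72
```

```bash
python3 -m pendant '[[0.55,0.03,0,0.03,0],[0.55,0.04,0.001,0.045,0],[0.55,0.04,0,0.045,0],[0.55,0.04,0,0.045,0],[0.55,0.023,0,0.045,0],[0.55,0,0,0.022,0],[0.55,0,0,0,0],[0.55,0,0,0,0]]'
python3 -c "
from h import *
tool(.6506,-.019,.068,0);save('w7')"
```

```text
time_s: 8.2
tool_pos: [0.6505, -0.0192, 0.1013]
eef_rot: [-3.131, -0.254, 0.001]
ft_force: [0.0, -0.4, -1.5]
opening: 0.665
t 8.2 d_tool [ 0.0002 -0.0002  0.0333] tool x dir deg 9.278728259478953 zax [-4.e-04  0.e+00 -1.e+00]
8.2 [ 0.6505 -0.0192  0.1013] [-3.1313e+00 -2.5410e-01  6.0000e-04] 0.665 [ 0.05 -0.41 -1.52]
```

View pics/w7.png

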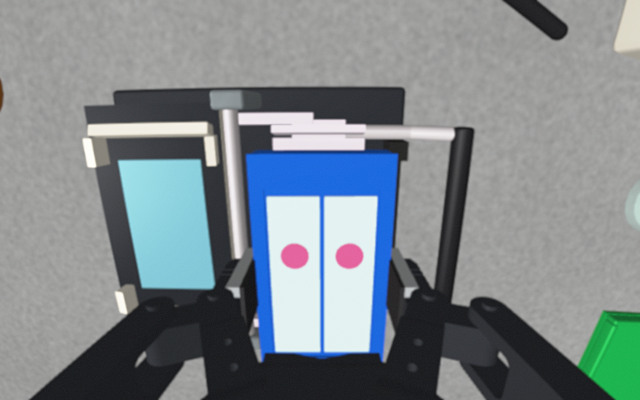

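```bash
python3 -c "
from h import *
crop('',(70,75,490,290),1.9,'w7c',cv2.imread('pics/w7.png'))
C=cam('wrist',wst('w7'))
show('glass',px2w(C,[(119,160),(200,159)],.048))
show('glassnear',px2w(C,[(139,289),(215,289)],.048))
show('base',px2w(C,[(114,92),(404,89)],.0))"
python3 -m pendant '[[0.55,0,0,0.02,0],[0.55,0,0,0.01,0],[0.55,0,0,0,0]]'
python3 -c "
from h import *
tool(.6506,-.019,.0545,0);save('w8')"
```

```text
glass [0.6777 0.0813 0.048 ] [[0.6737, 0.1057], [0.6817, 0.0569]]
  len 0.0495 ang -80.62
glassnear [0.5914 0.0686 0.048 ] [[0.5867, 0.0945], [0.5961, 0.0428]]
  len 0.0526 ang -79.65
base [0.7261 0.038  0.    ] [[0.7097, 0.1389], [0.7426, -0.063]]
  len 0.2046 ang -80.76
time_s: 8.62
tool_pos: [0.6497, -0.0194, 0.0701]
eef_rot: [-3.131, -0.254, 0.003]
ft_force: [-0.1, 0.2, -1.0]
opening: 0.667
t 8.625 d_tool [ 0.001  -0.0002  0.0156] tool x dir deg 9.274484546658254 zax [-2.e-03 -1.e-04 -1.e+00]
8.625 [ 0.6497 -0.0194  0.0701] [-3.1312e+00 -2.5400e-01  3.1000e-03] 0.667 [-0.06  0.17 -1.02]
```

View pics/w8.png

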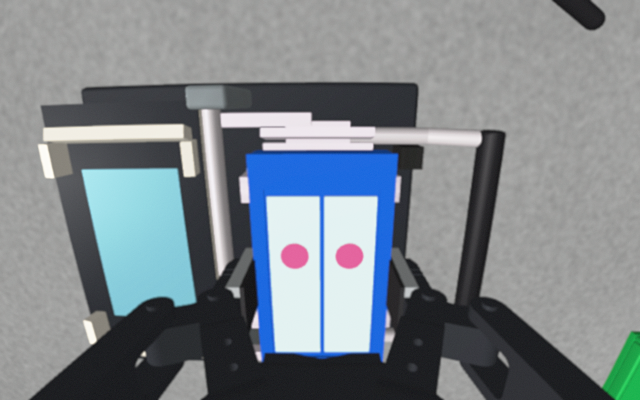

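```bash
python3 -c "
from h import *
crop('',(170,100,440,260),2.9,'w8c',cv2.imread('pics/w8.png'))
"
```

```text
(no output)
```

View pics/w8c.png

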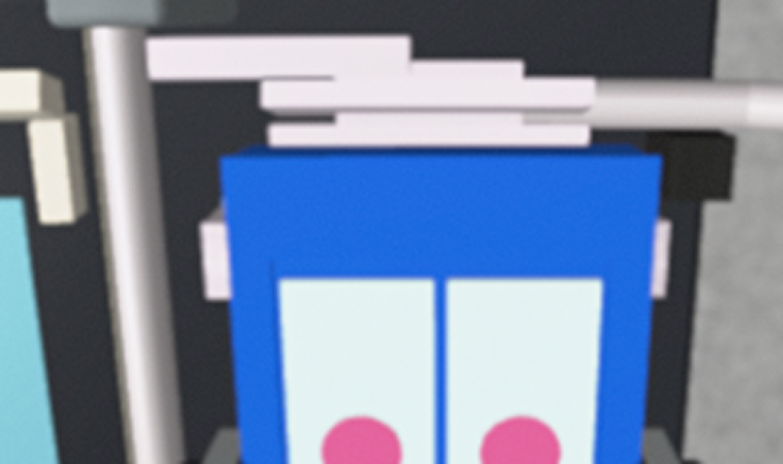

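Run:
```python
from h import *
s=wst('w8');C=cam('wrist',s);R=Ro.from_rotvec(s['eef_rot']).as_matrix()
q=lambda pts,z: (px2w(C,[(170+a/2.9-.33,100+b/2.9-.33) for a,b in pts],z)-s['tool_pos'])@R*1000
print('lugs',np.round(q([(202,230),(670,230)],.059),1))
print('lugs low row',np.round(q([(206,298),(665,298)],.059),1))
print('endwall far/near',np.round(q([(260,79),(595,79),(260,108),(595,108)],.059),1))
print('strip2',np.round(q([(268,125),(590,125),(268,145),(590,145)],.059),1))
print('hinge rod', np.round(q([(95,200),(160,200),(130,200)],.058),1))
print('bar', np.round(q([(900,200)],.058),1))
```

```text
lugs [[ 40.7 -36.6  11. ]
 [ 40.7  37.1  11. ]]
lugs low row [[ 29.5 -36.8  11.1]
 [ 29.5  37.1  11.1]]
endwall far/near [[ 64.  -26.1  11. ]
 [ 63.9  24.2  11. ]
 [ 59.7 -26.3  11. ]
 [ 59.6  24.4  11. ]]
strip2 [[ 57.1 -25.3  11. ]
 [ 57.   23.7  11. ]
 [ 54.1 -25.4  11. ]
 [ 54.   23.9  11. ]]
hinge rod [[ 45.4 -53.5  12. ]
 [ 45.4 -43.1  12. ]
 [ 45.4 -47.9  12. ]]
bar [[45.4 74.  12. ]]
```

```bash
python3 -m pendant '[[0.55,0.0016,-0.0012,0,0],[0.55,0,0,0.007,0],[0.55,0,0,0.005,0],[0.55,0,0,0,0]]'
python3 -c "
from h import *
tool(.6506,-.019,.0545,0);save('w9')"
```

```text
time_s: 9.18
tool_pos: [0.6515, -0.0179, 0.0586]
eef_rot: [-3.131, -0.254, 0.002]
ft_force: [0.8, -0.6, -0.6]
opening: 0.664
t 9.175 d_tool [-0.001   0.0009  0.0041] tool x dir deg 9.2710352371671 zax [-1.e-03 -1.e-04 -1.e+00]
9.175 [ 0.6515 -0.0179  0.0586] [-3.1313e+00 -2.5390e-01  1.6000e-03] 0.664 [ 0.81 -0.55 -0.63]
```

View pics/w9.png

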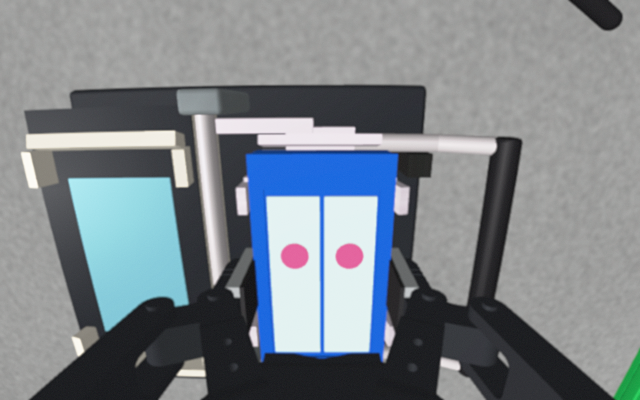

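```bash
python3 -m pendant '[[0.55,0,0,0.004,0],[0.55,0,0,0,0]]'
python3 -m pendant '[[0.7,0,0,0,0],[0.71,0,0,0,0],[0.71,0,0,0,0]]'
python3 -c "
from h import *
save('w10')"
```

```text
time_s: 9.48
tool_pos: [0.6517, -0.0179, 0.055]
eef_rot: [-3.131, -0.254, 0.001]
ft_force: [-0.7, 0.3, -0.9]
opening: 0.666
time_s: 9.85
tool_pos: [0.652, -0.0179, 0.0555]
eef_rot: [3.131, 0.254, 0.001]
ft_force: [-0.3, -0.3, 0.4]
opening: 0.709
9.85 [ 0.652  -0.0179  0.0555] [3.1313e+00 2.5380e-01 5.0000e-04] 0.709 [-0.27 -0.31  0.41]
```

View pics/w10.png

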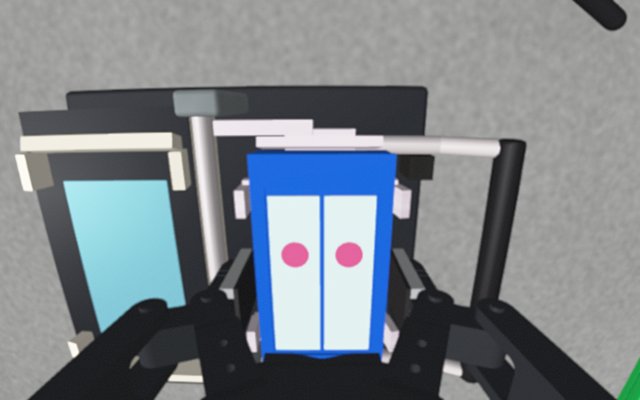

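```bash
python3 -m pendant '[[0.715,0,0,-0.005,0],[0.715,0,0,-0.01,0],[0.72,0,0,-0.03,0],[0.8,0,0,-0.05,0],[0.6,0,0,-0.02,0],[0.5,0,0,0,0]]'
python3 -c "
from h import *
save('w11');crop('top',(240,125,370,230),6,'t11')"
```

```text
time_s: 10.65
tool_pos: [0.6529, -0.018, 0.1728]
eef_rot: [3.131, 0.254, 0.006]
ft_force: [-0.5, 0.5, 0.5]
opening: 0.496
10.65 [ 0.6529 -0.018   0.1728] [3.1311 0.2535 0.0063] 0.496 [-0.46  0.54  0.51]
```

View pics/w11.png

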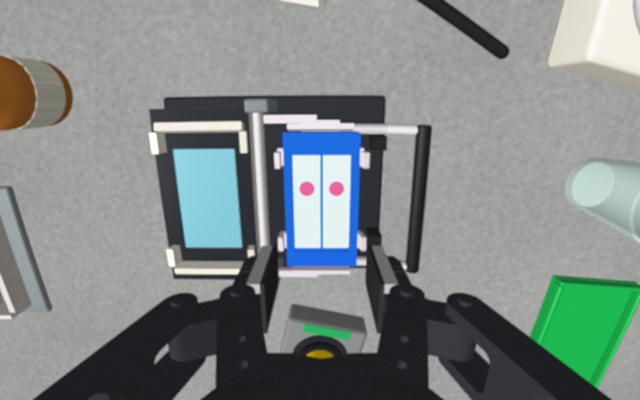

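```bash
python3 -c "
from h import *
crop('scene',(230,150,370,270),5.5,'s11')"
```

```text
(no output)
```

View pics/s11.png

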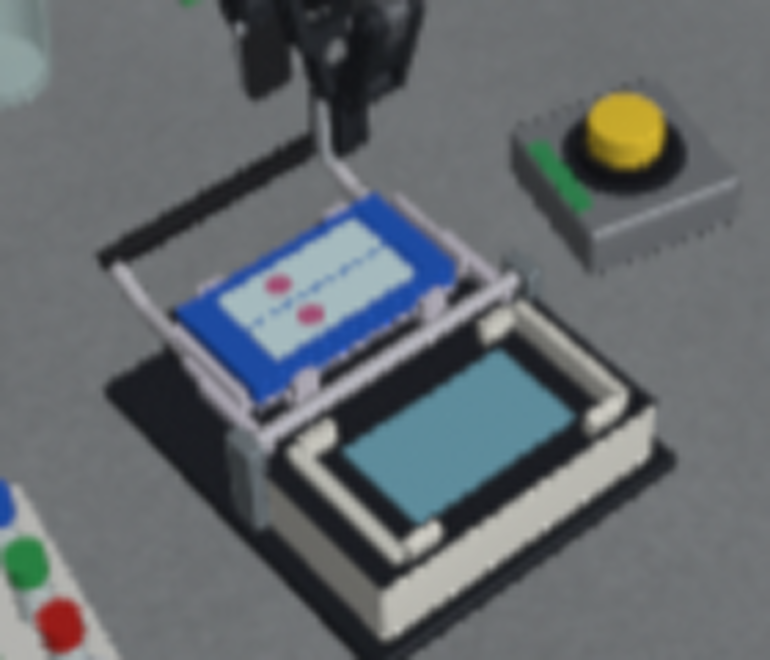

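Run:
```python
from h import *
C=cam('wrist',wst('w11'))
crop('',(230,90,450,290),3.6,'w11c',cv2.imread('pics/w11.png'))
b=px2w(C,[(424,128),(413,270)],.056);show('bar',b)
h=px2w(C,[(257,112),(262,240)],.056);show('hinge',h)
g=px2w(C,[(174,149),(235,149),(243,248),(183,248)],.048);show('glass',g)
m=b.mean(0);tool(m[0],m[1],.064,0)
```

```text
bar [ 0.662  -0.0973  0.056 ] [[0.7216, -0.087], [0.6025, -0.1077]]
  len 0.1208 ang -170.15
hinge [0.6614 0.0324 0.056 ] [[0.7128, 0.0399], [0.6099, 0.0249]]
  len 0.1040 ang -171.68
glass [0.6344 0.0743 0.048 ] [[0.6735, 0.1051], [0.6811, 0.0558], [0.5959, 0.0416], [0.587, 0.0945]]
  len 0.0499 ang -81.27
  len 0.0864 ang -170.55
  len 0.0537 ang 99.60
t 10.8 d_tool [-0.002   0.0801  0.1055] tool x dir deg 9.274348168828084 zax [-1.3e-03 -1.0e-04 -1.0e+00]
```

View pics/w11c.png

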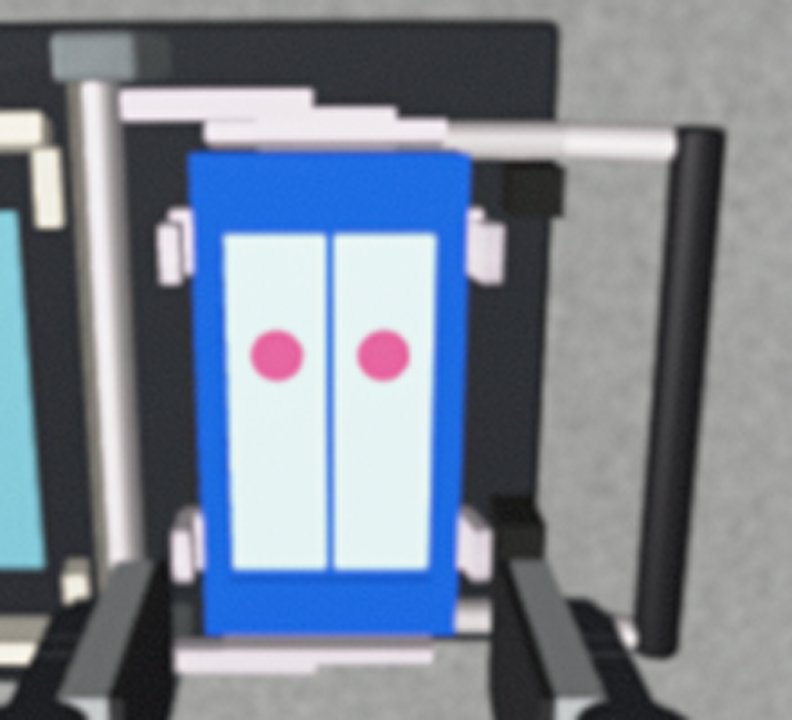

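```bash
python3 -m pendant '[[0.38,0,0.04,0.02,0],[0.38,-0.001,0.039,0.03,0],[0.38,0,0,0.03,0],[0.38,0,0,0.025,0],[0.38,0,0,0.015,0],[0.38,0,0,0,0]]'
python3 -c "
from h import *
save('w12');tool(.664,-.0963,.052,0)"
```

```text
time_s: 11.55
tool_pos: [0.6626, -0.0957, 0.0486]
eef_rot: [-3.131, -0.254, 0.005]
ft_force: [0.7, -0.1, 0.1]
opening: 0.376
11.55 [ 0.6626 -0.0957  0.0486] [-3.1308 -0.2545  0.0047] 0.376 [ 0.65 -0.09  0.08]
t 11.6 d_tool [ 0.0006  0.0006 -0.0023] tool x dir deg 9.28781953969358 zax [-1.2e-03  1.0e-04 -1.0e+00]
```

View pics/w12.png

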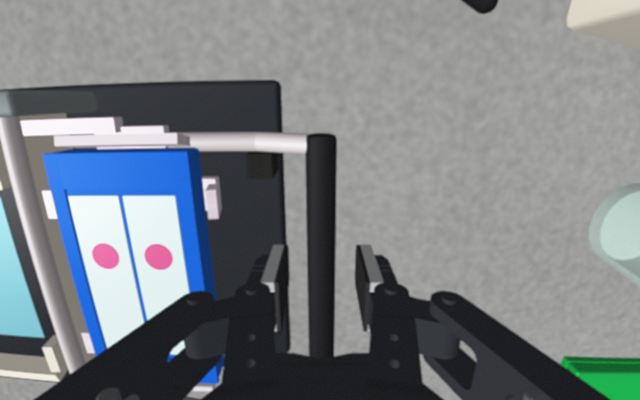

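```bash
python3 -m pendant '[[0,0,0,0,0],[0,0,0,0,0],[0,0,0,0,0],[0,0,0,0,0]]'
python3 -c "
from h import *
tool(.664,-.0963,.052,0);print(r.get_state()['joints'])"
```

```text
time_s: 12.1
tool_pos: [0.6641, -0.0952, 0.0513]
eef_rot: [-3.131, -0.255, -0.002]
ft_force: [-2.0, 3.3, 5.5]
opening: 0.117
t 12.1 d_tool [-0.0002  0.001  -0.0007] tool x dir deg 9.307753567281637 zax [ 1.3e-03  6.0e-04 -1.0e+00]
[ 0.10478637  0.76482777 -0.073268    1.85238193  0.09969379  0.52661716
 -1.44266185]
```

```bash
python3 -m pendant '[[0,0,-0.006,-0.039,0],[0,0,-0.018,-0.035,0],[0,0,-0.028,-0.028,0],[0,0,-0.035,-0.018,0]]'
python3 -c "
from h import *
import sys
s=r.get_state();R=Ro.from_rotvec(s['eef_rot']).as_matrix();p=(s['tool_pos']-[.6641,-.0952,.0513])@R;print(p,s['opening'],np.degrees(np.arctan2(-p[2],.126+p[1])))"
```

```text
time_s: 12.6
tool_pos: [0.6507, -0.015, 0.1731]
eef_rot: [3.126, 0.246, 0.005]
ft_force: [2.6, -7.1, 8.1]
opening: 0.112
[-0.00033188 -0.0805662  -0.12229621] 0.11174706108124483 69.61965500771639
```

```bash
python3 -m pendant '[[0,0,-0.039,-0.006,0],[0,0,-0.039,0.006,0],[0,0,-0.035,0.018,0],[0,0,-0.028,0.028,0],[0,0,-0.018,0.035,0],[0,0,-0.006,0.039,0],[0,0,0,0,0],[0,0,0,0,0]]'
python3 -c "
from h import *
import sys
s=r.get_state();R=Ro.from_rotvec(s['eef_rot']).as_matrix();p=(s['tool_pos']-[.6641,-.0952,.0513])@R;print(p,s['opening'],np.degrees(np.arctan2(-p[2],.126+p[1])));save('w13');crop('scene',(200,120,400,300),4,'s13')"
```

```text
time_s: 13.6
tool_pos: [0.6238, 0.1535, 0.0505]
eef_rot: [-3.13, -0.255, -0.003]
ft_force: [3.2, 4.3, -0.6]
opening: 0.112
[ 0.00040811 -0.25199062  0.00104895] 0.11170660417663382 -179.52298996498425
13.6 [0.6238 0.1535 0.0505] [-3.1303e+00 -2.5460e-01 -2.6000e-03] 0.112 [ 3.19  4.28 -0.55]
```

View pics/w13.png

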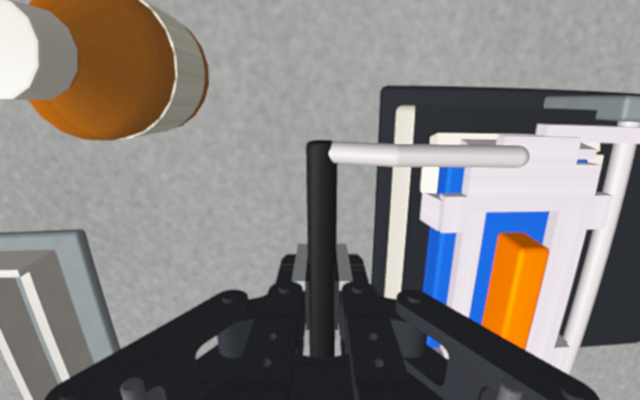

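View pics/s13.png

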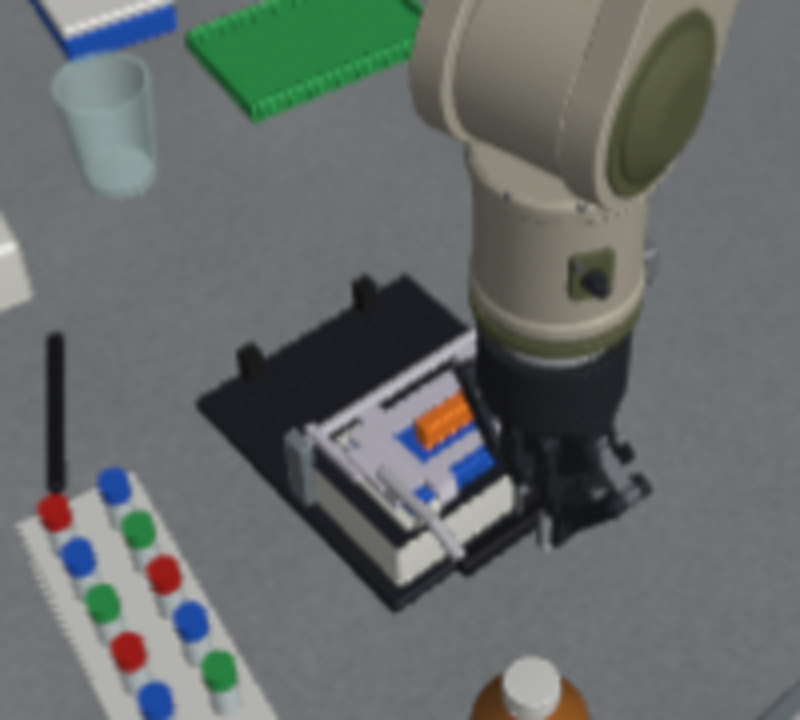

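```bash
python3 -m pendant '[[0,0,0.0016,-0.020,0],[0,0,0.0046,-0.019,0],[0,0,0.018,-0.035,0],[0,0,0.028,-0.028,0],[0,0,0.035,-0.018,0],[0,0,0.039,-0.006,0]]'
python3 -c "
from h import *
import sys
s=r.get_state();R=Ro.from_rotvec(s['eef_rot']).as_matrix();p=(s['tool_pos']-[.6641,-.0952,.0513])@R;print(p,s['opening'],np.degrees(np.arctan2(-p[2],.126+p[1])));save('w14')"
```

```text
time_s: 14.45
tool_pos: [0.6442, 0.0283, 0.1794]
eef_rot: [-3.13, -0.255, -0.006]
ft_force: [7.7, 4.6, -11.7]
opening: 0.114
[ 0.00087243 -0.12521981 -0.12795835] 0.11401190671754967 89.65066058476135
14.45 [0.6442 0.0283 0.1794] [-3.1297 -0.255  -0.0062] 0.114 [  7.73   4.65 -11.66]
```

View pics/w14.png

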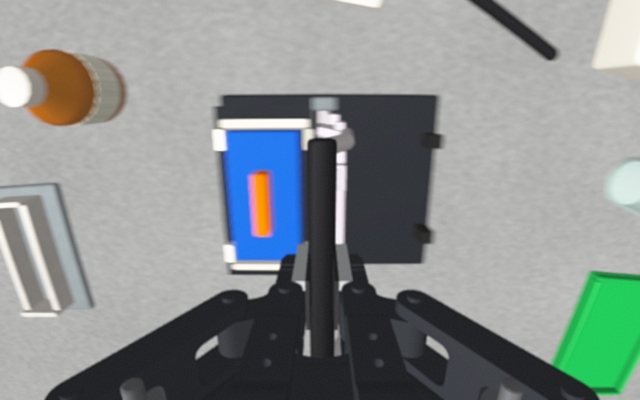

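Carrier stayed flat in the nest (blue back with handle at about (262,203)). Continue the swing back.

```bash
python3 -m pendant '[[0,0,0.039,0.006,0],[0,0,0.035,0.018,0],[0,0,0.028,0.028,0],[0,0,0.018,0.035,0],[0,0,0.0046,0.019,0],[0,0,0.001,0.018,0],[0,0,0,0,0]]'
python3 -m pendant '[[0.2,0,0,0,0],[0.35,0,0,0,0],[0.35,0,0,-0.02,0],[0.2,0,0,-0.06,0],[0,0,0,-0.03,0],[0,0,0,0,0]]'
python3 -c "
from h import *
save('w15')"
```

```text
time_s: 15.38
tool_pos: [0.6651, -0.095, 0.0538]
eef_rot: [-3.13, -0.255, -0.006]
ft_force: [4.2, 4.7, 0.0]
opening: 0.108
time_s: 16.12
tool_pos: [0.6649, -0.0965, 0.1665]
eef_rot: [3.13, 0.253, 0.008]
ft_force: [0.2, -0.4, -0.1]
opening: 0.001
16.125 [ 0.6649 -0.0965  0.1665] [3.1301 0.2528 0.0085] 0.001 [ 0.19 -0.37 -0.13]
```

View pics/w15.png

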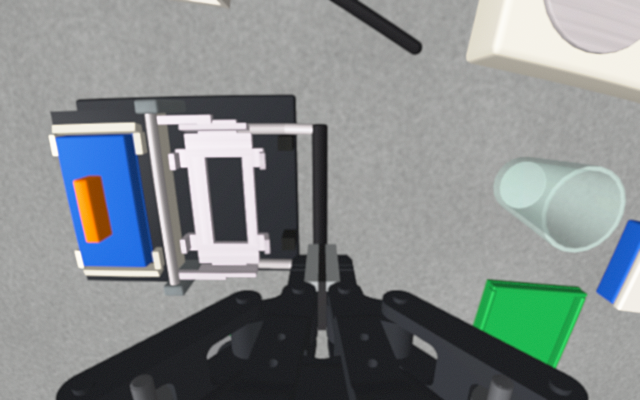

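```bash
python3 -m pendant '[[0,-0.03,-0.014,0,0],[0,-0.05,-0.022,0,0],[0,-0.05,-0.023,0,0],[0,-0.04,-0.018,0.03,0],[0,-0.0116,-0.005,0.03,0],[0,0,0,0.006,0],[0,0,0,0,0],[0,0,0,0,0]]'
python3 -c "
from h import *
save('w16');tool(.4725,-.0445,.07,0);crop('scene',(250,110,450,260),4,'s16')"
```

```text
time_s: 17.18
tool_pos: [0.4723, -0.0444, 0.0968]
eef_rot: [3.131, 0.253, 0.002]
ft_force: [0.3, 0.4, 0.3]
opening: -0.001
17.175 [ 0.4723 -0.0444  0.0968] [3.1312e+00 2.5320e-01 2.1000e-03] -0.001 [0.32 0.35 0.31]
t 17.225 d_tool [0.0003 0.0001 0.0269] tool x dir deg 9.245382960290236 zax [ 1.4e-03 -1.0e-04 -1.0e+00]
```

View pics/w16.png

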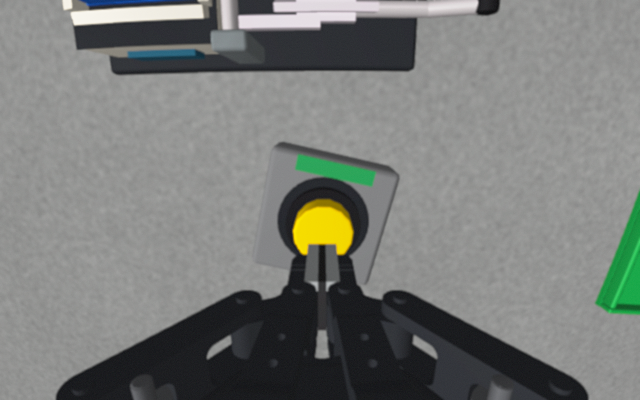

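View pics/s16.png

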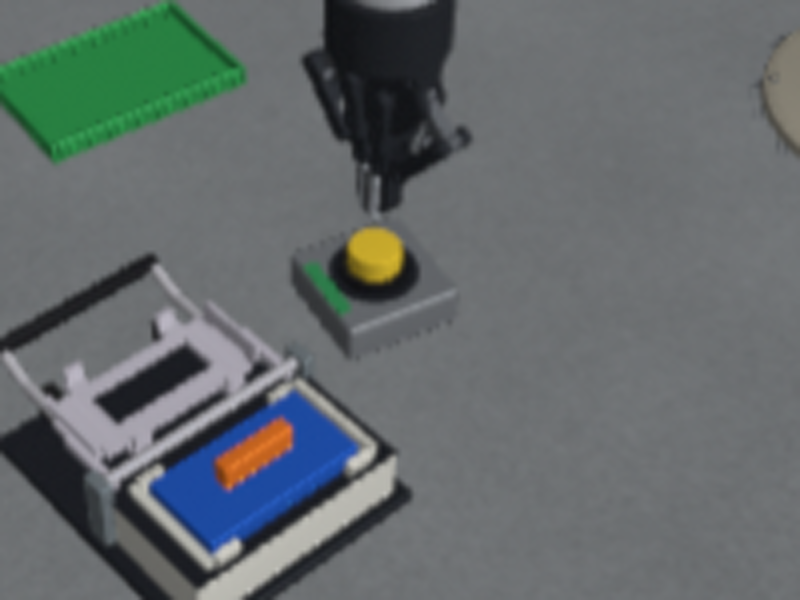

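```bash
python3 -m pendant '[[0,0,0,0.015,0],[0,0,0,0.008,0],[0,0,0,0,0]]'
python3 -m pendant '[[0,0,0,0.003,0],[0,0,0,0,0]]'
python3 -m pendant '[[0,0,0,0.003,0],[0,0,0,0,0]]'
python3 -m pendant '[[0,0,0,0.002,0],[0,0,0,0,0]]'
```

```text
time_s: 17.65
tool_pos: [0.471, -0.0442, 0.073]
eef_rot: [-3.131, -0.254, 0.001]
ft_force: [0.6, -0.3, 0.0]
opening: -0.0
time_s: 17.9
tool_pos: [0.4712, -0.0442, 0.0703]
eef_rot: [3.131, 0.254, 0.0]
ft_force: [-0.4, -0.8, 0.1]
opening: -0.003
time_s: 18.15
tool_pos: [0.4711, -0.0442, 0.0672]
eef_rot: [3.131, 0.254, -0.0]
ft_force: [0.2, 0.4, 0.4]
opening: -0.001
time_s: 18.4
tool_pos: [0.4711, -0.0441, 0.0651]
eef_rot: [-3.131, -0.254, 0.0]
ft_force: [0.3, 0.0, -0.3]
opening: -0.0
```

```bash
for i in 1 2; do python3 -m pendant '[[0,0,0,0.002,0],[0,0,0,0,0]]' | egrep 'tool_pos|force'; done
```

```text
tool_pos: [0.4711, -0.0442, 0.0632]
ft_force: [-0.1, 0.9, 0.5]
tool_pos: [0.4712, -0.0442, 0.0612]
ft_force: [-0.4, -0.7, 1.3]
```

```bash
python3 -m pendant '[[0,0,0,0.0015,0],[0,0,0,0,0]]'; python3 -m pendant '[[0,0,0,0,0]]'
```

```text
time_s: 19.15
tool_pos: [0.4712, -0.0442, 0.0597]
eef_rot: [3.131, 0.254, -0.0]
ft_force: [0.0, 0.0, 2.6]
opening: 0.0
time_s: 19.27
tool_pos: [0.4712, -0.0442, 0.0598]
eef_rot: [3.131, 0.254, 0.0]
ft_force: [-0.4, -1.1, 2.0]
opening: -0.001
```

```bash
python3 -m pendant '[[0,0,0,0.0015,0],[0,0,0,0,0]]'; python3 -m pendant '[[0,0,0,0.0005,0],[0,0,0,0,0]]'
```

```text
time_s: 19.52
tool_pos: [0.4711, -0.0442, 0.0582]
eef_rot: [3.131, 0.254, -0.0]
ft_force: [-0.3, -0.0, 1.6]
opening: 0.001
time_s: 19.77
tool_pos: [0.4712, -0.0442, 0.0579]
eef_rot: [3.131, 0.254, 0.0]
ft_force: [-0.9, 0.0, 7.5]
opening: -0.001
```

```bash
for i in 1 2 3; do python3 -m pendant '[[0,0,0,0,0]]' | egrep 'tool_pos|force'; done
```

```text
tool_pos: [0.4712, -0.0442, 0.058]
ft_force: [-0.8, -0.1, 7.2]
tool_pos: [0.4711, -0.0442, 0.058]
ft_force: [-0.9, -0.3, 6.3]
tool_pos: [0.4712, -0.0442, 0.058]
ft_force: [-0.4, -0.6, 6.9]
```

```bash
python3 -m pendant '[[0,0,0,-0.0002,0],[0,0,0,0,0]]' | egrep 'tool_pos|force'; for i in 1 2 3; do python3 -m pendant '[[0,0,0,0,0],[0,0,0,0,0],[0,0,0,0,0],[0,0,0,0,0]]' | egrep 'tool_pos|force'; done
```

```text
tool_pos: [0.4711, -0.0442, 0.058]
ft_force: [0.7, 1.3, 5.8]
tool_pos: [0.4712, -0.0442, 0.0581]
ft_force: [-0.3, -0.2, 5.1]
tool_pos: [0.4711, -0.0441, 0.058]
ft_force: [0.3, -0.2, 5.4]
tool_pos: [0.4711, -0.0442, 0.058]
ft_force: [-0.2, 0.3, 4.2]
```

```bash
python3 -m pendant '[[0,0,0,0.003,0],[0,0,0,0.003,0],[0,0,0,0.0006,0],[0,0,0,0,0],[0,0,0,0,0]]'
python3 -m pendant '[[0,0,0,-0.01,0],[0,0,0,-0.02,0],[0,0,0,-0.05,0],[0.2,0,0,-0.04,0],[0.4,0,0,0,0],[0.4,0,0,0,0]]'
python3 -c "
from h import *
s=r.get_state();print(s['tool_pos'],s['opening'])
save('w17')"
```

```text
time_s: 22.52
tool_pos: [0.4712, -0.0442, 0.0518]
eef_rot: [3.131, 0.254, 0.001]
ft_force: [-0.8, 0.9, 13.2]
opening: -0.001
time_s: 23.28
tool_pos: [0.4707, -0.0442, 0.1709]
eef_rot: [3.131, 0.254, -0.001]
ft_force: [0.7, -0.8, -0.1]
opening: 0.399
[ 0.47074832 -0.04421025  0.17093938] 0.3989962670824297
23.275 [ 0.4707 -0.0442  0.1709] [ 3.1313e+00  2.5380e-01 -7.0000e-04] 0.399 [ 0.67 -0.76 -0.09]
```

View pics/w17.png

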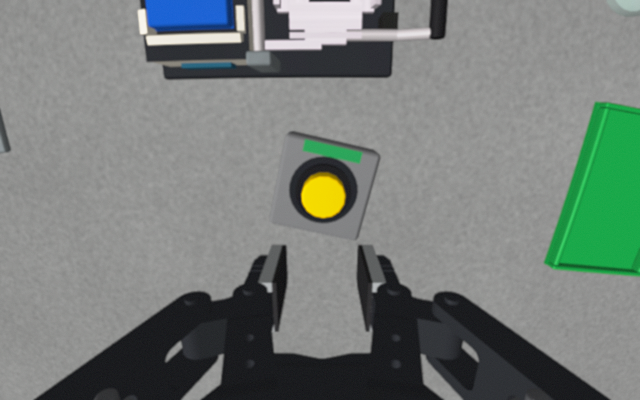

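```bash
python3 -m pendant '[[0.4,0.03,-0.015,0,0],[0.4,0.05,-0.025,0,0],[0.4,0.05,-0.025,0,0],[0.4,0.04,-0.02,0,0],[0.4,0.0115,-0.006,0,0],[0.4,0,0,0,0],[0.4,0,0,0,0]]'
python3 -c "
from h import *
save('w18');crop('',(200,80,420,300),2.7,'w18c',cv2.imread('pics/w18.png'))"
```

```text
time_s: 24.2
tool_pos: [0.6342, 0.0735, 0.1705]
eef_rot: [3.131, 0.252, -0.004]
ft_force: [-0.5, -0.6, -0.7]
opening: 0.398
24.2 [0.6342 0.0735 0.1705] [ 3.1306  0.2523 -0.0037] 0.398 [-0.53 -0.57 -0.72]
```

View pics/w18c.png

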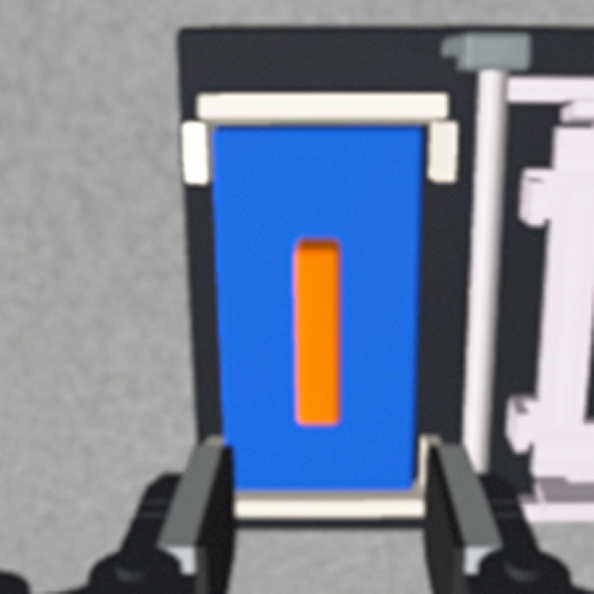

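Handle top spans (294,240)–(338,425) in the crop.

Run:
```python
from h import *
C=cam('wrist',wst('w18'))
q=lambda pts,z: px2w(C,[(200+a/2.7-.35,80+b/2.7-.35) for a,b in pts],z)
W=q([(296,243),(338,243),(339,425),(295,425)],.080);show('h',W);tool(W[:,0].mean(),W[:,1].mean(),.076,0)
```

```text
h [0.6371 0.0763 0.08  ] [[0.6615, 0.0857], [0.6632, 0.0749], [0.6127, 0.0664], [0.6108, 0.0784]]
  len 0.0109 ang -80.87
  len 0.0512 ang -170.38
  len 0.0122 ang 99.15
t 24.25 d_tool [ 0.0033 -0.0024  0.0949] tool x dir deg 9.200008395494331 zax [-1.7e-03 -9.0e-04 -1.0e+00]
```

```bash
python3 -m pendant '[[0.4,0.003,-0.003,0.04,0],[0.4,0,0,0.035,0],[0.4,0,0,0.015,0],[0.4,0,0,0.003,0],[0.4,0,0,0,0]]'
python3 -c "
from h import *
save('w19')"
```

```text
time_s: 24.88
tool_pos: [0.6385, 0.0782, 0.0793]
eef_rot: [-3.131, -0.253, -0.002]
ft_force: [-0.2, -0.0, 0.7]
opening: 0.399
24.875 [0.6385 0.0782 0.0793] [-3.1313e+00 -2.5340e-01 -1.7000e-03] 0.399 [-0.24 -0.02  0.74]
```

View pics/w19.png

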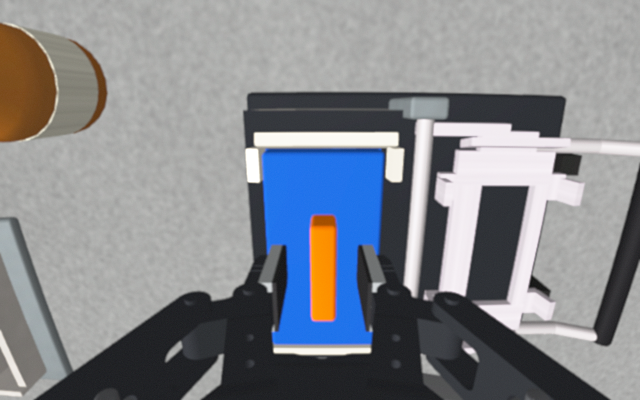

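```bash
python3 -m pendant '[[0.35,0,0,0.001,0],[0.2,0,0,0,0],[0,0,0,0,0],[0,0,0,0,0],[0,0,0,0,0]]'
python3 -m pendant '[[0,0,0,-0.005,0],[0,0,0,-0.015,0],[0,0,0,-0.03,0],[0,0,0,-0.05,0],[0,0,0,0,0],[0,0,0,0,0]]'
python3 -c "
from h import *
save('w20');tool(.511,-.345,.16,0)"
```

```text
time_s: 25.55
tool_pos: [0.6384, 0.0776, 0.0779]
eef_rot: [3.131, 0.253, 0.001]
ft_force: [-0.4, -2.4, 5.7]
opening: 0.121
time_s: 26.3
tool_pos: [0.6377, 0.0785, 0.1777]
eef_rot: [-3.131, -0.254, -0.0]
ft_force: [0.1, 0.8, -1.9]
opening: 0.117
26.3 [0.6377 0.0785 0.1777] [-3.1311e+00 -2.5430e-01 -3.0000e-04] 0.117 [ 0.11  0.83 -1.89]
t 26.35 d_tool [-0.193   0.3974  0.017 ] tool x dir deg 9.285568299734559 zax [-1.2e-03 -1.0e-04 -1.0e+00]
```

View pics/w20.png

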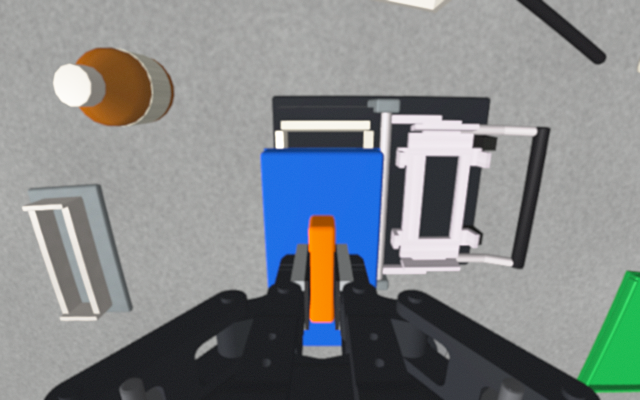

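```bash
python3 -m pendant '[[0,-0.013,0.027,0,0],[0,-0.0245,0.05,0,0],[0,-0.0245,0.05,0,0],[0,-0.0245,0.05,0,0],[0,-0.0245,0.05,0,0],[0,-0.0245,0.05,0,0],[0,-0.0245,0.05,0,0],[0,-0.02,0.042,0,0],[0,-0.013,0.0284,0,0],[0,0,0,0,0.11]]'
python3 -m pendant '[[0,0,0,0.03,0],[0,0,0,0,0],[0,0,0,0,0]]'
python3 -c "
from h import *
save('w21');tool(.511,-.345,.035,0)"
```

```text
time_s: 27.6
tool_pos: [0.5092, -0.3481, 0.1757]
eef_rot: [-3.14, -0.07, 0.004]
ft_force: [1.0, 1.1, -1.8]
opening: 0.12
time_s: 27.98
tool_pos: [0.5116, -0.3447, 0.1471]
eef_rot: [-3.14, -0.082, 0.002]
ft_force: [0.6, 0.4, -1.1]
opening: 0.121
27.975 [ 0.5116 -0.3447  0.1471] [-3.1398e+00 -8.2200e-02  1.6000e-03] 0.121 [ 0.63  0.36 -1.09]
t 28.025 d_tool [-9.000e-04  1.000e-04  1.127e-01] tool x dir deg 2.99115800718431 zax [-0.e+00  1.e-04 -1.e+00]
```

View pics/w21.png

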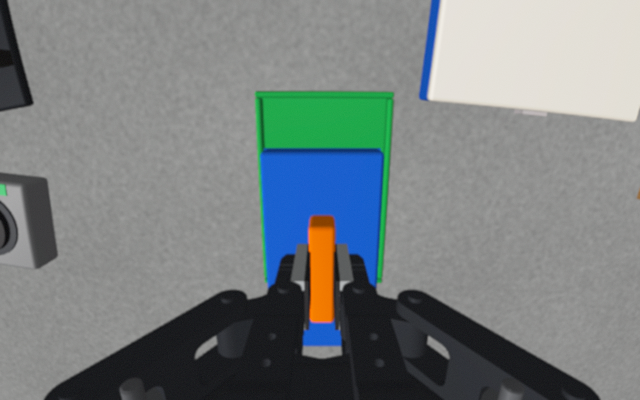

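```bash
python3 -m pendant '[[0,0,0,0.04,0],[0,0,0,0.035,0],[0,0,0,0.02,0],[0,0,0,0.01,0],[0,0,0,0.004,0],[0,0,0,0,0]]'
python3 -m pendant '[[0,0,0,0.0015,0],[0,0,0,0,0]]'; python3 -m pendant '[[0,0,0,0.001,0],[0,0,0,0,0]]'
```

```text
time_s: 28.78
tool_pos: [0.512, -0.3452, 0.039]
eef_rot: [3.14, 0.081, 0.001]
ft_force: [-0.5, 0.0, -0.9]
opening: 0.115
time_s: 29.02
tool_pos: [0.5118, -0.3451, 0.0373]
eef_rot: [3.14, 0.081, 0.001]
ft_force: [0.3, 0.4, -1.9]
opening: 0.118
time_s: 29.28
tool_pos: [0.5116, -0.345, 0.0359]
eef_rot: [3.141, 0.081, -0.0]
ft_force: [-0.1, 1.4, -1.3]
opening: 0.118
```

```bash
for i in 1 2; do python3 -m pendant '[[0,0,0,0.0006,0],[0,0,0,0,0]]'|egrep 'tool_pos|force'; done
```

```text
tool_pos: [0.5116, -0.3449, 0.0352]
ft_force: [0.3, 0.8, -1.8]
tool_pos: [0.5116, -0.3451, 0.0349]
ft_force: [-1.2, 0.7, 3.5]
```

```bash
python3 -m pendant '[[0,0,0,0.0003,0],[0,0,0,0,0],[0,0,0,0,0],[0,0,0,0,0]]'
python3 -c "
from h import *
save('w22')"
```

```text
time_s: 30.28
tool_pos: [0.5116, -0.3451, 0.0349]
eef_rot: [3.14, 0.081, 0.0]
ft_force: [-0.9, 0.9, 6.8]
opening: 0.121
30.275 [ 0.5116 -0.3451  0.0349] [3.1403e+00 8.1200e-02 3.0000e-04] 0.121 [-0.92  0.93  6.78]
```

```bash
python3 -m pendant '[[0.2,0,0,0,0],[0.35,0,0,0,0],[0.35,0,0,0,0]]'
python3 -m pendant '[[0.35,0,0,-0.01,0],[0.35,0,0,-0.03,0],[0.35,0,0,-0.05,0],[0.35,0,0,-0.05,0],[0.35,0,0,0,0],[0.35,0,0,0,0],[0.35,0,0,0,0]]'
python3 -c "
from h import *
save('w23');cv2.imwrite('pics/t23.png',grab_frame('top'));cv2.imwrite('pics/s23.png',grab_frame('scene'))"
```

```text
time_s: 30.7
tool_pos: [0.5116, -0.3449, 0.0342]
eef_rot: [-3.14, -0.082, 0.0]
ft_force: [0.5, 0.7, 0.4]
opening: 0.351
time_s: 31.58
tool_pos: [0.511, -0.3446, 0.1733]
eef_rot: [-3.139, -0.081, 0.003]
ft_force: [0.6, -0.8, -0.7]
opening: 0.35
31.575 [ 0.511  -0.3446  0.1733] [-3.1395e+00 -8.1400e-02  2.7000e-03] 0.35 [ 0.59 -0.8  -0.68]
```

View pics/w23.png

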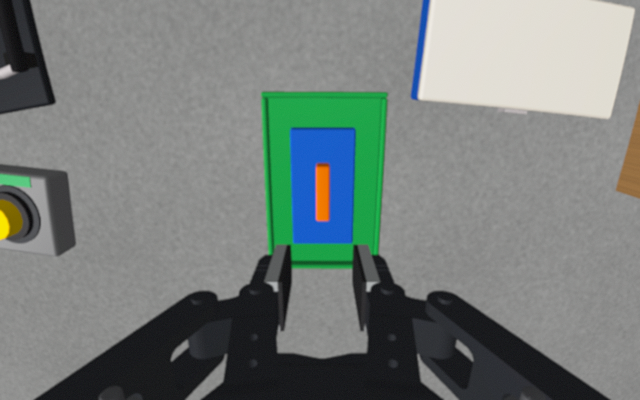

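View pics/s23.png

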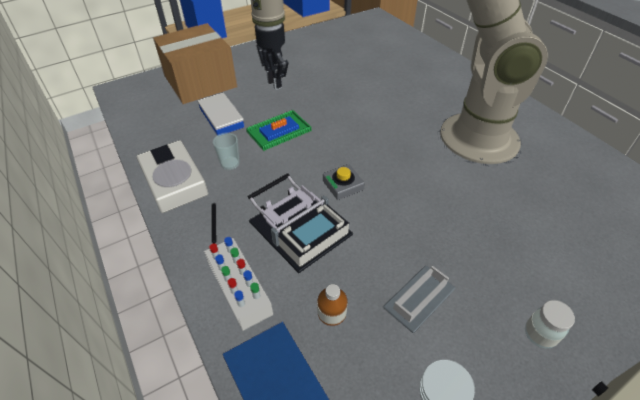

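View pics/t23.png

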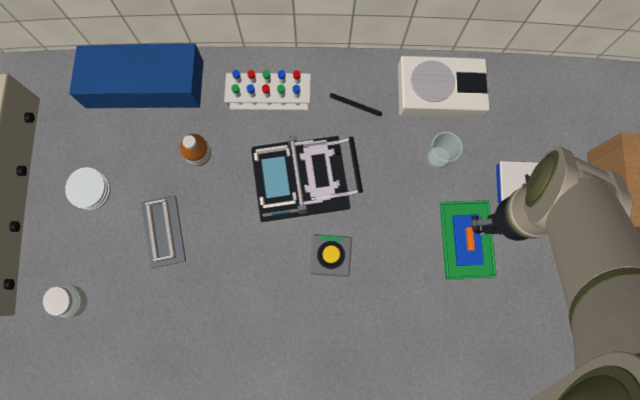

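All is in place: the carrier is flat in the middle of the tray, the loader is at rest, and the bottle and beaker haven't moved.

```bash
python3 -c "
from h import *
print(job.job_done())"
```

```text
the job is handed in; nothing more can be done
None
```

I handed the job in at about 31.7 s of the 72 s allowed. It reported no verdict.

- **Carrier and loader:** I laid the carrier face-up in the pocket and let go. I swung the loader over by its bar, the carrier dropped into the nest, and I swung the loader back. The wrist and scene pictures showed the carrier flat in the nest with the handle up.
- **Key:** I half-pressed it at about 6 mm for over 2 s. The force read 6–7.5 N for about the first half second, close to the 7.5 N limit, so I backed off to about 5 N and held for over a second. The full press read 13 N at about 12 mm, and then I released it.
- **Tray:** I set the carrier down by its handle. Contact built up to about 7 N while I still held it, then I let go and moved clear.

The last pictures show the carrier flat, face-down and near the middle of the tray. The loader is at rest, the key is up, and the bottle and beaker look unmoved. I judged these final positions by eye. The joint values themselves could not be read; the press depths come from the tool height. No check failed. The position estimates of the imager differed by 1–3 mm between views, which the fits tolerated.

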